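# Point out the faulty mug for scrap

## Task

Show your workmate which casting to scrap, without touching any of the ware: hold the fingertips two or three centimetres above the middle of the mouth of the mug on the ware board that came out without a handle, for two seconds, then in the same way two or three centimetres above the middle of the mouth of the round scrap tub, also for two seconds. Then log it by pressing the push button on the tally counter all the way down without hammering it, and draw back so that the button springs up. Do not point at the two good mugs, and leave the mugs, the tub and everything else unmoved.

Things in the scene. Friction and masses are not known exactly. Their poses are not given: they have to be found in the camera images.
- mug_faulty: The mug to point at: white unglazed cast mug WITHOUT a handle, otherwise the same as the two good mugs: straight round body 76 mm across and 90 mm high, open at the top (wall 4 mm). It is one of three mugs in a row on the ware board, in any of the three places, 120 to 160 mm apart. Loose, about 0.28 kg. Origin: centre of its underside, z up.
- mug_faulty_mouth (a point): Centre of the open mouth of the mug without a handle, level with its rim: 90 mm above its underside, 108 mm above the table. z up.
- mug_a: Good mug with a loop handle on its own +y side, the handle reaching 72 mm from the mug's axis; body 76 mm across, 90 mm high. Loose. Origin: centre of its underside. Not to be pointed at or touched.
- mug_a_mouth (a point): Centre of the mouth of that good mug, at its rim.
- mug_b: The other good mug, the same as mug_a, with a handle. Not to be pointed at or touched.
- mug_b_mouth (a point): Centre of the mouth of that good mug, at its rim.
- board: Ware board that carries the three mugs: a plain brown wooden plank, 120 mm (its x) by 440 mm (its y) and 18 mm thick, fixed to the table. Origin: centre of its underside.
- tub: Round grey plastic scrap tub, open at the top and empty, 120 mm across at the rim, narrower at the foot, 90 mm high, wall 5 mm, fixed to the table. It stands nearer the robot than the board, to the left or the right. (The square slatted wooden crate at the left is not it.) Origin: centre of its underside.
- tub_mouth (a point): Centre of the tub's mouth, level with its rim, 90 mm above the table. z up.
- counter: Tally counter: a grey metal box 100 by 100 mm and 45 mm high, fixed to the table, with a strip of black counter windows across its top on its own +x side and a push button in a housing on its top, 12 mm from its middle along its own -x (roughly towards the robot, turned by up to 17 degrees). It stands on the other side from the tub. Origin: centre of its underside.
- tally_top (a point): Centre of the top face of the tally counter's black round push button, 36 mm across, facing up, 67 mm above the table; the round housing below it is 52 mm across. The button is pressed straight down.
- tally (a joint): Travel of the push button in m: 0 up, 0.006 fully down. A spring returns it; fully down takes about 5 N.
- vase: Loose white vase, 68 mm wide, 130 mm high, standing between the tub and the counter. Leave alone. Origin: centre of its underside.
- bud_vase: Loose white small vase, 54 mm wide, 90 mm high, beyond the board at the right. Leave alone.
- figure: Loose white small cast figure, 60 mm wide, 98 mm high, beyond the board at the left. Leave alone.
- bowl: Loose white bowl, 100 mm across, 45 mm high, beyond the board. Leave alone.
- brush: Loose flat brush with a wooden handle, lying at the right, about 40 mm high at most. Leave alone.
- block: Loose wooden sanding block, 80 by 55 by 30 mm, at the right. Leave alone.
Mind the look-alikes: they are no part of the job. What is shaped like the counter but blue is not meant. Leave any green look-alike of the mug_faulty alone.

How it is judged:
By the outcome, as a careful person would: the job done as asked, in the order asked, and still so for the second after the job is handed in, with the robot touching nothing.
It also fails if it takes over 54 s, if anything falls off the work surface, if the arm or the gripper's body presses on something with over 40 N, if the wrist force passes 120 N, or if a joint passes its speed limit or range.

## Robot

A 6-joint arm with a two-finger parallel gripper is mounted at the origin on the work surface. World frame = base frame: x ahead of the robot, y to its left, z up, the work surface at z = 0. Lengths are in m, angles in rad, forces in N, time in s.
With the tool pointing down it reaches from about 0.275 to 1 m from the base axis. Payload 8.4 kg.
Tool frame: the origin (TCP) lies on the centre line of the jaws, within the pads' length; the fingertips stand 17 mm ahead of it and the grasp point (between the pads) lies 2 mm behind it (bot.tcp_to_tips is the z of the fingertips in the tool frame, in m); z points along the fingers, y is the line along which they close (so a half turn about z gives the same grasp; the last joint's range is limited). The gripper opens to 85 mm and grips with 20 to 120 N. Pads are 22 mm wide; open, the fingers measure 114 mm over their backs; the gripper's body (76 mm by 85 mm) begins 54 mm behind the grasp point. The pads swing forward as they close: fully open they stand 13 mm farther back than shut.
Start: joints at [-1.109, 0.353, 1.633, -0, 1.155, -0.002], TCP at [0.28, -0.559, 0.248] pointing down, gripper open.
Joint ranges: [-2.63, 2.63], [-0.92, 2.1], [0.06, 2.66], [-1.3, 4.44], [0, 2.69], [-3.02, 3.02]. Speed limits (rad/s): [2.22, 2.22, 2.79, 3.14, 3.14, 3.14].

## Interface

Orientations are given as a unit quaternion [x, y, z, w].
In Python, from workcell import bot, hand, kinematics, get_obs, vision, hand_in gives the robot as it stands. The module is installed in compiled form; this text tells all that it offers. Calls block until the motion is done:
- bot.reach(position, orientation): joint-space move of the TCP to a pose.
- bot.servo_line(position, ori=None, velocity=0.15): straight line of the TCP; ori=None keeps the orientation; velocity is the mean speed in m/s.
- bot.goto_joints(angles): joint-space move.
- hand.move_gripper(opening, strength=None): finger opening in m; strength is the grip in N (None keeps the last); returns when the fingers have stopped.
- bot.dwell(seconds).
- kinematics.solve_ik(position, orientation): joint angles nearest the present ones, or None.
- get_obs(): the state.
- vision.read_camera(name): name is "scene" or "top"; returns a dict with "frame" (480x640x3 uint8, red, green, blue), "intrinsics" (3x3 intrinsics, pixels), "view" (4x4, takes a point from world to camera coordinates). Camera axes: x right, y down, z forward; pixel columns grow to the right and rows downward; lengths in m; the calibration is good to about 2 mm. A picture is of the moment at which its call begins. There is no depth.
A pose or a line that the arm cannot do raises bot.IKError and nothing moves.
- hand_in(): hands the job in; it is judged then, once.
The state is a dict: "time_s": time; "joint_pos": joint angles; "joint_vel": joint speeds; "joint_efforts": joint torques, N m; "position": TCP position; "orientation": TCP orientation; "wrist_force": force on the tool from outside, world axes, zero at the start; "ft_torque": the same for the moment, N m; "gripper_width": finger opening in m; "grip_force": force on a finger pad.
Only numpy, scipy, OpenCV 4.12 (cv2) and the standard library are available. Lean on these libraries where they do the work, as an engineer would, in place of code of your own. Each camera call takes 0.05 s, during which the arm holds its last target. There are 200 camera calls.

## Working session

There is one attempt and no reset: what is moved stays moved. The work goes in short steps, each a Python script; the robot and the scene stay as the last script left them, time stands still between calls to the robot, and variables do not carry over. Pictures are saved under pics/ and viewed, at most 10 in all, crops included, and the job is handed in when it is done.

```bash
mkdir -p pics
python3 - <<'E'
from workcell import *
from workcell import vision,get_obs
import cv2,numpy as np
for n in("scene","top"):
    c=vision.read_camera(n); cv2.imwrite(f"pics/{n}0.png",c["frame"][:,:,::-1]); np.savez(f"{n}.npz",**c)
    print(n,c["intrinsics"].round(1).tolist(),c["view"].round(3).tolist())
o=get_obs();print(o["time_s"],o["orientation"],o["gripper_width"])
E
```

```text
scene [[454.4, 0.0, 319.0], [0.0, 454.4, 242.3], [0.0, 0.0, 1.0]] [[-0.313, 0.95, 0.006, 0.24], [0.559, 0.189, -0.807, -0.209], [-0.768, -0.25, -0.59, 1.451], [0.0, 0.0, 0.0, 1.0]]
top [[437.9, 0.0, 324.9], [0.0, 437.9, 240.0], [0.0, 0.0, 1.0]] [[0.014, -0.999, -0.033, -0.061], [-0.994, -0.01, -0.105, 0.53], [0.105, 0.034, -0.994, 1.041], [0.0, 0.0, 0.0, 1.0]]
0.1 [ 9.73233723e-01  2.29816769e-01 -1.25906199e-04 -5.98196680e-04] 0.08548918351743466
```

View pics/scene0.png

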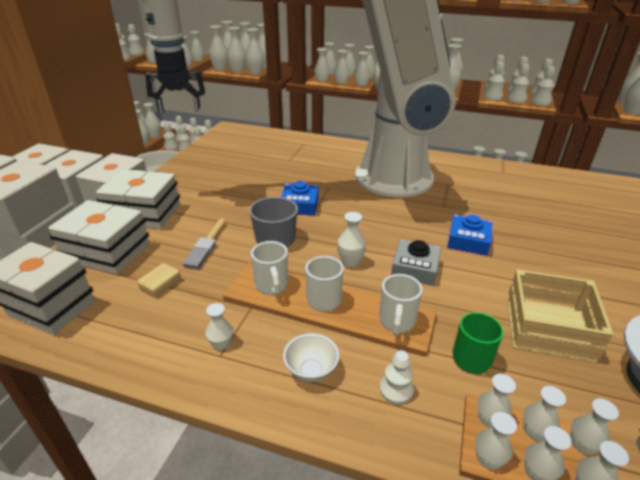

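View pics/top0.png

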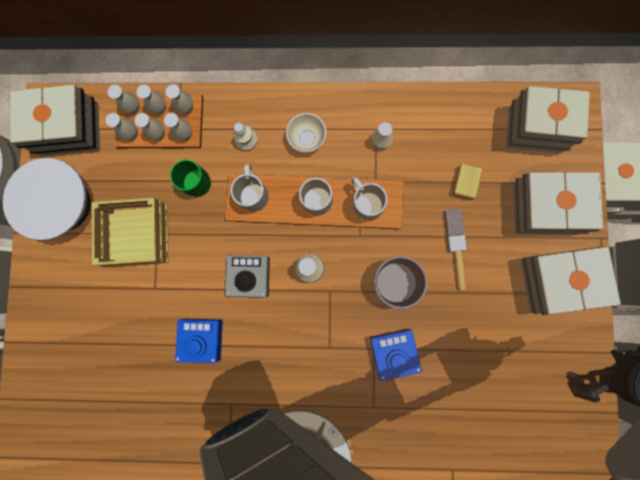

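The middle mug (top view 316,195; scene 324,283) has no handle. The tub is at top (400,282) and the grey counter's button at (245,281). I'll zoom in to measure the rims.

Run:
```python
import cv2,numpy as np
t=np.load("top.npz")["frame"][:,:,::-1];s=np.load("scene.npz")["frame"][:,:,::-1]
r=lambda a,x,y,w,h,k:cv2.resize(a[y:y+h,x:x+w],None,fx=k,fy=k,interpolation=cv2.INTER_CUBIC)
cv2.imwrite("pics/ct.png",r(t,220,155,215,150,3.7))
cv2.imwrite("pics/cs.png",r(s,240,190,210,155,3.8))
```

```text
(no output)
```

View pics/ct.png

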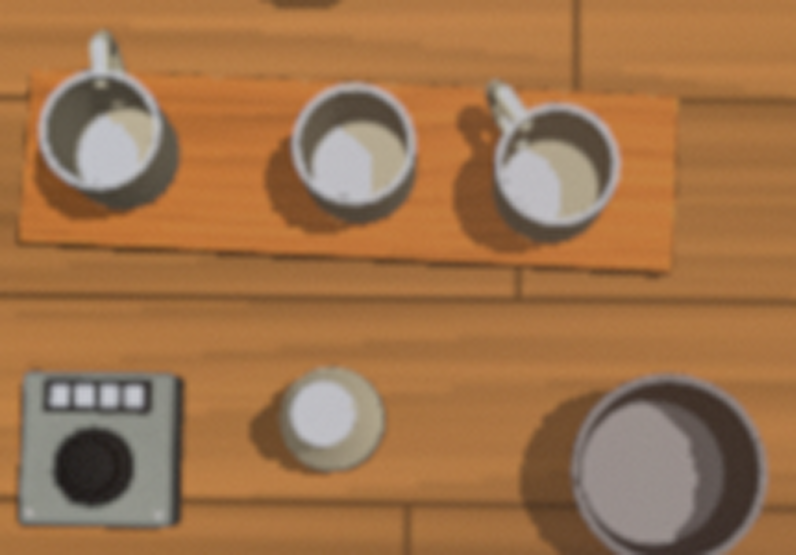

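View pics/cs.png

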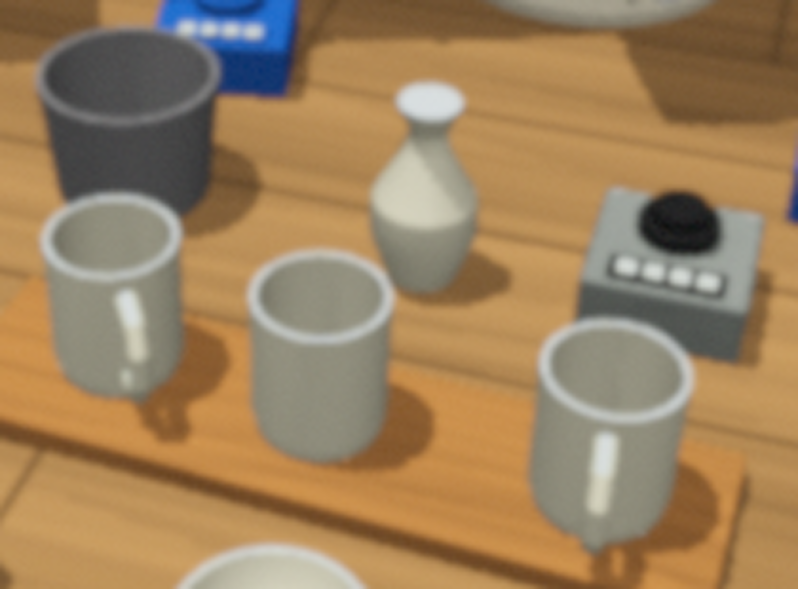

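The close-ups confirm it: the middle mug has no handle. The rim centres in the top crop are about mug (354,146), tub (670,472) and button (93,466). I'll compute positions and check them against the scene camera.

```bash
cat > h.py <<'E'
import numpy as np
C={n:np.load(n+".npz") for n in("top","scene")}
def ray(n,px,z):
    K,V=C[n]["intrinsics"],C[n]["view"];R,t=V[:3,:3],V[:3,3]
    o=-R.T@t;d=R.T@np.linalg.solve(K,[*px,1]);return o+d*(z-o[2])/d[2]
def proj(n,P):
    p=C[n]["intrinsics"]@(C[n]["view"]@np.r_[P,1])[:3];return p[:2]/p[2]
E
python3 - <<'E'
from h import *
import cv2
f=lambda u,o,k:np.array(o)+(np.array(u)+.5)/k-.5
D=dict(mug=((354,146),(320.5,296),.108,.038),ma=((100,129),(615,371),.108,.038),mb=((557,165),(112,236),.108,.038),tub=((670,472),(130,76),.09,.06),btn=((93,466),(681,210),.067,.018))
im={n:C[n]["frame"][:,:,::-1].copy() for n in C}
A=np.linspace(0,2*np.pi,60)
big={}
for n,(o,w,h,k) in dict(top=((220,155),215,150,3.7),scene=((240,190),210,155,3.8)).items():
    big[n]=cv2.resize(im[n][o[1]:o[1]+h,o[0]:o[0]+w],None,fx=k,fy=k,interpolation=cv2.INTER_CUBIC)
for k,(a,b,z,r) in D.items():
    p=ray("top",f(a,(220,155),3.7),z);q=ray("scene",f(b,(240,190),3.8),z);m=(p+q)/2
    print(k,p.round(4),q.round(4),m.round(4).tolist())
    for n,o,s in(("top",(220,155),3.7),("scene",(240,190),3.8)):
        P=[(proj(n,m+[r*np.cos(t),r*np.sin(t),0])-o+.5)*s-.5 for t in A]
        cv2.polylines(big[n],[np.int32(P)],True,(0,0,255),1)
h=min(b.shape[0] for b in big.values())
for n in big: big[n]=cv2.resize(big[n],(530,300*530//530*1+70))
cv2.imwrite("pics/ov.png",cv2.resize(np.vstack([big["top"],big["scene"]]),(600,600)) if 0 else np.hstack([cv2.resize(big["top"],(400,280)),cv2.resize(big["scene"],(400,280))]))
E
```

```text
mug [ 0.627  -0.0343  0.108 ] [ 0.6326 -0.0344  0.108 ] [0.6298, -0.0344, 0.108]
ma [0.6367 0.1235 0.108 ] [0.6418 0.1232 0.108 ] [0.6392, 0.1234, 0.108]
mb [ 0.6161 -0.1591  0.108 ] [ 0.6198 -0.1591  0.108 ] [0.6179, -0.1591, 0.108]
tub [ 0.4299 -0.2296  0.09  ] [ 0.4373 -0.2263  0.09  ] [0.4336, -0.228, 0.09]
btn [0.429  0.1298 0.067 ] [0.4373 0.1322 0.067 ] [0.4332, 0.131, 0.067]
```

```bash
python3 - <<'E'
from workcell import bot,hand,get_obs,vision
import numpy as np,cv2
Q=[1,0,0,0]; hand.move_gripper(0.0)
T=bot.tcp_to_tips; p=get_obs()["position"]; print(T,get_obs()["gripper_width"])
bot.servo_line([p[0],p[1],.33],velocity=.2)
m=[.629,-.0345]
bot.reach([*m,.33],Q); bot.servo_line([*m,.108+.025+T],velocity=.12)
for n in("top","scene"):
    c=vision.read_camera(n)["frame"]; cv2.imwrite(f"pics/m_{n}.png",c[:,:,::-1])
bot.dwell(2.3)
o=get_obs();print(o["time_s"],o["position"],o["orientation"].round(3),o["wrist_force"])
E
python3 -c "
import cv2,numpy as np
s=cv2.imread('pics/m_scene.png')[170:350,230:470];t=cv2.imread('pics/m_top.png')[140:320,210:450]
cv2.imwrite('pics/m.png',np.vstack([cv2.resize(x,(400,300)) for x in(s,t)]))"
```

```text
0.017 -0.0001847722637720642
7.725 [ 0.62897885 -0.0345112   0.1499848 ] [ 1. -0. -0.  0.] [-0.21458289 -0.52872526 -0.31195111]
```

View pics/m.png

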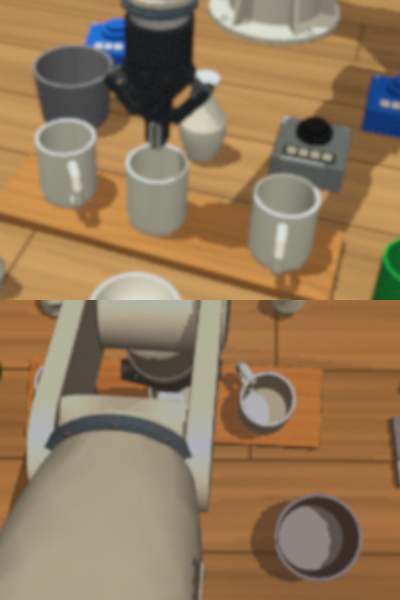

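The fingertips sit centrally just above the handle-less mug's mouth, and nothing has been disturbed. Next are the tub and the button.

Run:
```python
from workcell import bot,hand,get_obs,vision
import numpy as np,cv2
Q=[1,0,0,0]; T=bot.tcp_to_tips
bot.servo_line([.629,-.0345,.30],velocity=.15)
t=[.432,-.228]
bot.reach([*t,.30],Q); bot.servo_line([*t,.09+.025+T],velocity=.12)
c=vision.read_camera("scene")["frame"]; cv2.imwrite("pics/t.png",cv2.resize(c[150:330,220:460,::-1],None,fx=2,fy=2))
bot.dwell(2.3); o=get_obs();print(o["time_s"],o["position"])
bot.servo_line([*t,.30],velocity=.15)
b=[.431,.131]
bot.reach([*b,.30],Q); bot.servo_line([*b,.067+.012+T],velocity=.12)
bot.dwell(.2); f0=get_obs()["wrist_force"][2]
c=vision.read_camera("scene")["frame"]; cv2.imwrite("pics/b.png",cv2.resize(c[190:310,340:500,::-1],None,fx=3,fy=3))
print(get_obs()["time_s"],get_obs()["position"],f0)
```

```text
13.8417 [ 0.43198997 -0.22799981  0.13200526]
18.5583 [0.43115773 0.1310574  0.09626376] 0.055976696886478786
```

View pics/b.png

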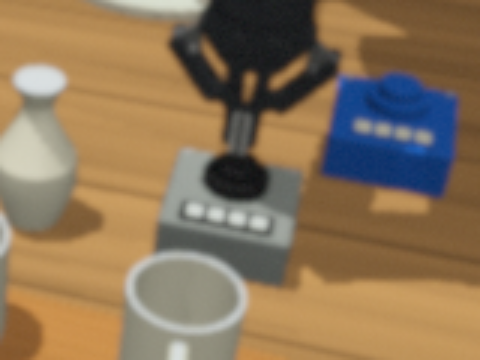

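View pics/t.png

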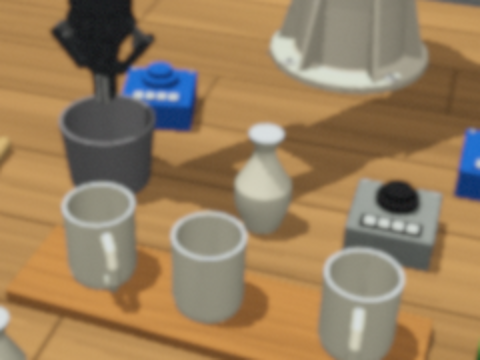

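The tips were centred over the tub, and they now hang directly above the button. I'll press slowly and watch the force.

Run:
```python
from workcell import bot,hand,get_obs,hand_in
T=bot.tcp_to_tips; b=[.431,.131]; log=[]
f0=get_obs()["wrist_force"][2]
z=.070
while z>=.0575:
    bot.servo_line([*b,z+T],velocity=.02); bot.dwell(.05)
    f=get_obs()["wrist_force"][2]-f0; log.append((round(z,4),round(f,1),round(get_obs()["position"][2]-T,4)))
    if f>11: break
    z-=.001
print(log); bot.dwell(.3); print(get_obs()["wrist_force"])
bot.servo_line([*b,.10+T],velocity=.05); bot.servo_line([*b,.28],velocity=.15); bot.dwell(.3)
o=get_obs();print(o["time_s"],o["position"],o["wrist_force"])
```

```text
[(0.07, np.float64(0.6), np.float64(0.07)), (0.069, np.float64(0.5), np.float64(0.069)), (0.068, np.float64(0.2), np.float64(0.068)), (0.067, np.float64(1.4), np.float64(0.067)), (0.066, np.float64(2.2), np.float64(0.066)), (0.065, np.float64(2.9), np.float64(0.065)), (0.064, np.float64(3.6), np.float64(0.064)), (0.063, np.float64(3.8), np.float64(0.063)), (0.062, np.float64(5.1), np.float64(0.0621)), (0.061, np.float64(7.1), np.float64(0.0611)), (0.06, np.float64(18.9), np.float64(0.0608))]
[-3.04404549 -1.22701446 17.89475677]
24.9917 [0.43083351 0.13097158 0.27956826] [0.66178436 0.83826455 0.40969622]
```

The spring and then the hard stop showed up at about 6 mm of travel, so the button went fully down and has been released.

```bash
python3 -c "
from workcell import hand_in
print(hand_in())"
```

```text
the job is handed in; nothing more can be done
None
```

I pointed at the handle-less middle mug and then the scrap tub for over two seconds each, pressed the tally button to its stop (about 19 N peak), drew back clear and handed the job in at about 25 s; I took no picture after the press, so I did not see the button spring back up.

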